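# Index the rotary assembly table to the screw station

### The job

Turn the index table one station round, whichever way brings the valve body clamped on it in front of the open dish of screws, until the table clicks home there. The upright post on the table is there to push it by. Leave the dish and the jar where they stand, and let go of the table.

Things in the scene. Friction and masses are not known exactly. Their poses are not given: they have to be found in the camera images.
- index_table: Round aluminium plate, 220 mm across, top face at z 50 mm, turning about a vertical axis on a fixed base. Origin on the axis at the underside (z 36 mm); x points to the clamped valve body (44 x 40 mm block, brass ports, black cap, 78 mm out, top at z 100 mm). It starts in a spring detent; there is one every 60 degrees and no end stop. Hub 44 mm wide and nest pins stand up to 10 mm above the plate.
- push_post (a point): Top centre of the steel push post: upright round pin, 16 mm thick, 55 mm tall on the plate (top at z 105 mm), foot collar 24 x 5 mm. 90 mm from the axis, opposite the valve body, on the robot's side at the start; turns with the plate. About 10 N here leaves the detent; let go past half way (30 degrees) the plate runs on into that next detent by itself, before that it springs back.
- parts_dish: open, shallow round steel dish with a few dark screws in it, 100 mm across the rim, 24 mm high, loose, about 0.4 kg. Origin at the centre of its underside. It stands on the work surface 175 mm from the table's axis, beside the station 60 degrees to one side or the other of where the valve body starts.
- jar: bystander: closed white jar with a black lid, 68 mm across, 85 mm high, loose, about 0.4 kg. Origin at the centre of its underside. It stands 175 mm from the table's axis beside the station on the other side.
Not all that is in view belongs to the job. Of the things that look like the parts_dish, the smallest one is meant.

How it is judged:
By the outcome, as a careful person would: the job done as asked, in the order asked, and still so for the second after the job is handed in, with the robot touching nothing.
It also fails if it takes over 29 s, if anything falls off the work surface, if the arm or the gripper's body presses on something with over 40 N, if the wrist force passes 120 N, or if a joint passes its speed limit or range.

### The arm

A 6-joint arm with a two-finger parallel gripper is mounted at the origin on the work surface. World frame = base frame: x ahead of the robot, y to its left, z up, the work surface at z = 0. Lengths are in m, angles in rad, forces in N, time in s.
With the tool pointing down it reaches from about 0.35 to 0.975 m from the base axis. Payload 4.9 kg.
Tool frame: the origin (TCP) lies at the very end of the fingers, on their centre line; the grasp point (between the pads) lies 19 mm behind it (manip.hold_point_z is the distance from the TCP to the grasp point, in m); z points along the fingers, y is the direction in which the jaws open and shut (so a half turn about z gives the same grasp; the last joint's range is limited). The gripper opens to 85 mm and grips with 20 to 120 N. Pads are 22 mm wide; open, the fingers measure 114 mm over their backs; the gripper's body (76 mm by 85 mm) begins 54 mm behind the grasp point. The pads swing forward as they close: fully open they stand 13 mm farther back than shut.
Start: joints at [-0.119, 0.053, 1.613, -0, 1.476, -0.119], TCP at [0.625, 0, 0.209] pointing down, gripper open.
Joint ranges: [-3.01, 3.01], [-1.01, 2.22], [0.06, 2.58], [-1.02, 4.17], [0.09, 2.62], [-3.14, 3.14]. Speed limits (rad/s): [2.57, 2.57, 3.14, 3.14, 3.14, 3.14].

### API

Orientations are given as a unit quaternion [w, x, y, z].
In Python, from plant import manip gives the robot as it stands. The module is installed in compiled form; this text tells all that it offers.
- The arm moves only by the shell command python3 -m creep 'ROWS'. ROWS is JSON, a list of rows, each a list of 7 numbers: the turn, a rotation vector about the tool's x, y, z in degrees, then the shift along the tool's x, y, z in m, then the opening, from 0 (shut) to 1 (fully open). In form: [[ax, ay, az, tx, ty, tz, jaw], ...]. A call has 1 to 20 rows; each row shifts and turns the commanded pose from where the row before left it, along the tool's axes as they then stand; what a row does not reach is not made up. A row lasts 1/12 s, in which the tool goes at most 41.7 mm and 7.16 degrees, less where a joint would pass 70% of its speed; a pose out of reach is approached as far as the arm can. A call is refused whole if a number of a shift passes 0.0417 or a number of a turn 7.16, either way. A call with a gripper value outside its range is refused whole. The fingers move at their own pace and stop on an object; the grip force is fixed at half the most. Time passes only in rows, so rows that do not move let the fingers close. It gives the time, the measured TCP pose, the force and the opening at its end, in the units of the state.
- manip.state(): the state, without advancing time (a new reading comes with each control period).
- manip.grab_frame(name): name is "scene" or "side" or "wrist"; returns the picture (400x640x3 uint8, blue, green, red); there is no depth.
- manip.get_calibration(name): a dict with "fx", "fy", "cx", "cy" (pixels), "dist" ([k1, k2, p1, p2, k3] as OpenCV has them; the pictures are not rectified), "xyz" and "attitude" of the camera in the world. Camera axes: x right, y down, z forward; pixel columns grow to the right and rows downward; lengths in m; the calibration is good to about 2 mm. A picture is of the moment at which its call begins: read the wrist's pose just before it. get_calibration takes no time and is no camera call; for the wrist camera it gives the pose at the moment of the call.
- manip.job_done(): hands the job in, once; it reports no verdict.
Trained networks look in the newest picture that a camera, given by its name, has taken for a name from the list of things; names that differ only in an ending like _2 or _b are one class to them, and where a whole thing is asked for, a point or a joint stands for the part that bears it (a point fixed in the world has none). Each returns a list of dicts, best first, with "confidence" (0 to 1); they miss things now and then, are a little off and sometimes report something else, mostly with a low value. They report only what shows in the picture. A call takes as long as a camera call. They do not tell look-alikes from the thing itself.
- manip.cut_out(target, camera): "pixels" (400x640 bool, what is visible of it) and "rect" ([left, top, right, bottom] in pixels, round what is visible of it).
The state is a dict: "time": time; "joint_pos": joint angles; "joint_vel": joint speeds; "joint_efforts": joint torques, N m; "tool_pos": TCP position; "tool_rot": TCP orientation; "contact_force": force on the tool from outside, world axes, zero at the start; "ft_torque": the same for the moment, N m; "gripper_width": opening from 0.0 (shut) to 1.0 (fully open).
Only numpy, scipy, OpenCV 4.12 (cv2) and the standard library are available. Lean on these libraries where they do the work, as an engineer would, in place of code of your own. Each camera call takes 0.05 s, during which the arm holds its last target.

## Working session

There is one attempt and no reset: what is moved stays moved. The work goes in short steps, Python scripts to look and compute and a shell command to move; the robot and the scene stay as the last step left them, time stands still between calls to the robot, and variables do not carry over. Pictures are saved under pics/ and viewed, and the job is handed in when it is done.

```bash
mkdir -p pics
cat > h.py <<'E'
import numpy as np, cv2
from plant import manip
from scipy.spatial.transform import Rotation as R
def cal(n):
    c=manip.get_calibration(n); K=np.array([[c['fx'],0,c['cx']],[0,c['fy'],c['cy']],[0,0,1.]])
    a=c['attitude']; Rm=R.from_quat([a[1],a[2],a[3],a[0]]).as_matrix() if np.size(a)==4 else np.array(a)
    return K,np.array(c['dist'],float),np.array(c['xyz']),Rm
def px2z(n,uv,z):
    K,d,t,Rm=cal(n); p=cv2.undistortPoints(np.array(uv,float).reshape(-1,1,2),K,d).reshape(-1,2)
    r=np.c_[p,np.ones(len(p))]@Rm.T; s=(z-t[2])/r[:,2]; return t+r*s[:,None]
def proj(n,P):
    K,d,t,Rm=cal(n); q=(np.array(P,float).reshape(-1,3)-t)@Rm
    return cv2.projectPoints(q,np.zeros(3),np.zeros(3),K,d)[0].reshape(-1,2)
E
python3 - <<'E'
from h import *
for n in ['scene','side']:
    cv2.imwrite(f'pics/{n}0.png',manip.grab_frame(n)); print(n,manip.get_calibration(n))
    for t in ['parts_dish','index_table','push_post','jar']:
        for r in manip.cut_out(t,n):
            ys,xs=np.nonzero(r['pixels']); print(n,t,round(r['confidence'],2),r['rect'],xs.mean().round(1),ys.mean().round(1))
s=manip.state();print(s['time'],s['tool_pos'],s['tool_rot'])
E
```

```text
scene {'fx': 450.38291269988736, 'fy': 450.38291269988736, 'cx': 319.58523206506527, 'cy': 201.4847610704305, 'dist': array([0.04521239, 0.        , 0.        , 0.        , 0.        ]), 'xyz': array([1.04319258, 0.34470051, 0.96384724]), 'attitude': array([-0.12703927,  0.3767503 ,  0.87501804, -0.27615876])}
scene parts_dish 0.77 [241.2, 169.7, 280.2, 203.2] 259.0 185.2
scene parts_dish 0.67 [273.9, 89.7, 314.3, 127.1] 293.1 107.0
scene parts_dish 0.62 [158.3, 183.0, 212.1, 227.3] 186.0 202.8
scene index_table 0.95 [276.3, 168.5, 365.3, 240.1] 320.8 207.4
scene push_post 0.81 [278.7, 166.1, 363.1, 240.7] 320.7 206.7
side {'fx': 499.8016367451096, 'fy': 499.8016367451096, 'cx': 327.4799817599329, 'cy': 197.149145460887, 'dist': array([-0.10166113,  0.        ,  0.        ,  0.        ,  0.        ]), 'xyz': array([0.29575893, 1.09265881, 0.95836767]), 'attitude': array([ 0.05571842, -0.0871536 ,  0.88749521, -0.44905674])}
side parts_dish 0.65 [390.4, 155.4, 427.3, 176.4] 406.1 164.6
side parts_dish 0.59 [260.3, 154.1, 297.5, 174.7] 280.3 161.8
side parts_dish 0.55 [309.4, 173.2, 337.0, 185.6] 320.5 178.2
side index_table 0.78 [295.6, 183.0, 368.9, 230.7] 329.0 206.0
side push_post 0.75 [293.2, 184.5, 367.7, 231.5] 328.9 205.9
side jar 0.77 [274.1, 209.3, 296.5, 245.9] 283.5 229.8
0.5 [ 6.24972640e-01 -1.32041324e-05  2.08564155e-01] [-2.84292776e-05  7.07115396e-01  7.07098165e-01 -3.05947226e-05]
```

View pics/scene0.png

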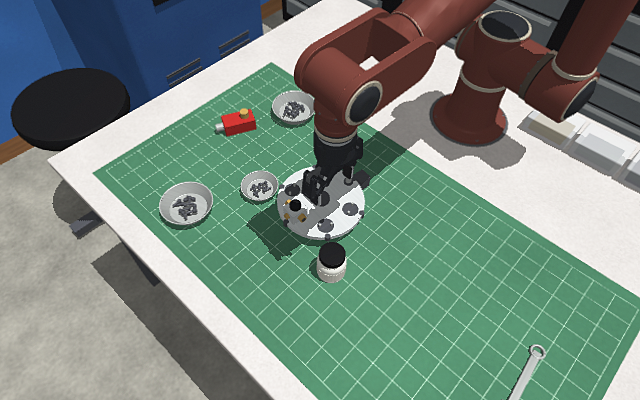

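View pics/side0.png

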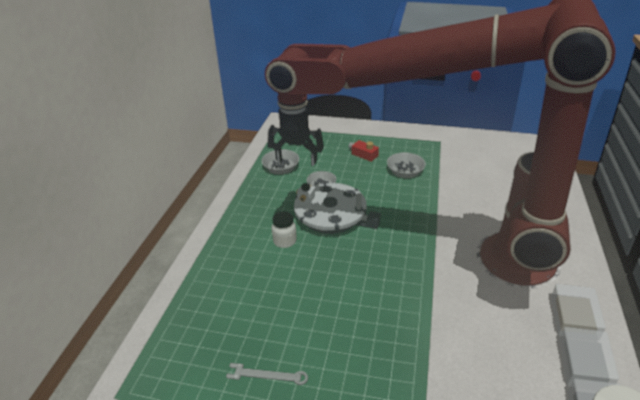

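Run:
```python
from h import *
im=cv2.imread('pics/scene0.png');cv2.imwrite('pics/sc.png',cv2.resize(im[80:260,140:400],None,fx=3,fy=3,interpolation=3))
im=cv2.imread('pics/side0.png');cv2.imwrite('pics/sd.png',cv2.resize(im[130:280,240:440],None,fx=4,fy=4,interpolation=3))
for n,l in [('scene',[(241.2,186,280.2,186),(273.9,107,314.3,107),(158.3,204,212.1,204)]),('side',[(390.4,165,427.3,165),(260.3,163,297.5,163),(309.4,179,337,179)])]:
  for a in l:
    p=px2z(n,[a[:2],a[2:]],.024); print(n,p.mean(0).round(3),np.linalg.norm(p[0]-p[1]).round(3))
print('axis',px2z('scene',[[320.8,207]],.05),px2z('side',[[329,207]],.05))
print('jar',px2z('side',[[284,228]],.045))
```

```text
scene [ 0.617 -0.247  0.024] 0.102
scene [ 0.346 -0.395  0.024] 0.121
scene [ 0.787 -0.342  0.024] 0.134
side [ 0.337 -0.388  0.024] 0.128
side [ 0.786 -0.322  0.024] 0.132
side [ 0.611 -0.251  0.024] 0.092
axis [[ 0.57080314 -0.07618168  0.05      ]] [[ 0.55358876 -0.07044447  0.05      ]]
jar [[0.66184743 0.04334232 0.045     ]]
```

View crops.

View pics/sc.png

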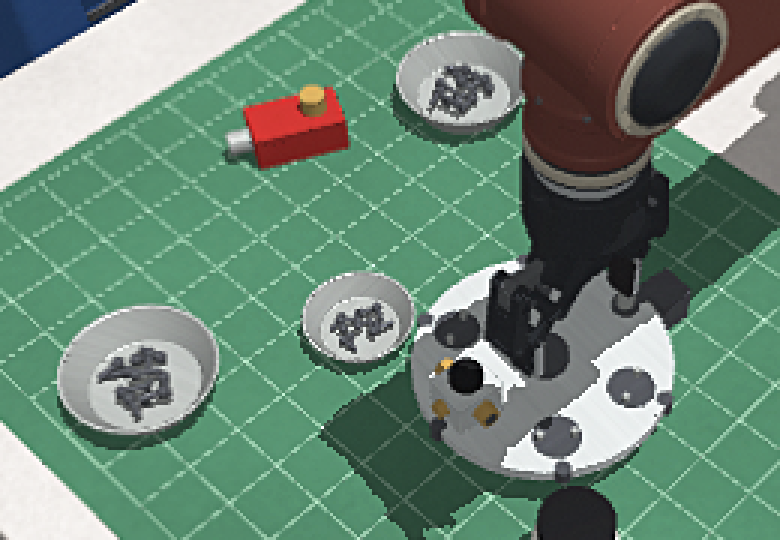

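View pics/sd.png

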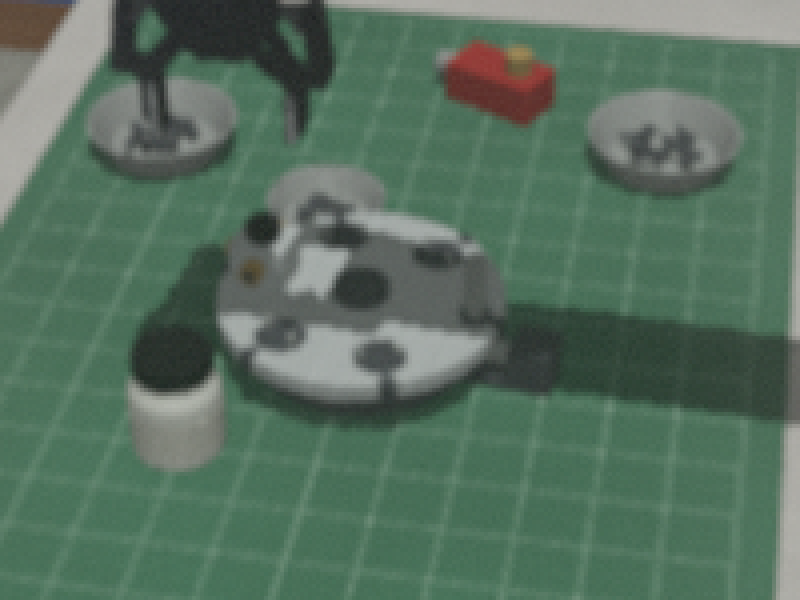

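Run:
```python
from h import *
c=manip.get_calibration('wrist');print(c)
cv2.imwrite('pics/w0.png',manip.grab_frame('wrist'))
for t in ['index_table','parts_dish']:
    for r in manip.cut_out(t,'wrist'): print(t,r['confidence'],r['rect'])
from scipy.optimize import least_squares
a=np.linspace(0,2*np.pi,72)
```

```text
{'fx': 315.6703168161485, 'fy': 315.6703168161485, 'cx': 320.1313280537863, 'cy': 198.42984079292458, 'dist': array([-0.0055177,  0.       ,  0.       ,  0.       ,  0.       ]), 'xyz': array([0.62476979, 0.07997473, 0.37425409]), 'attitude': array([1.57782248e-01, 9.87473928e-01, 2.06255749e-05, 6.16030592e-05])}
index_table 0.68 [148.6, 153.8, 359.9, 331.3]
parts_dish 0.74 [126.2, 386.2, 163.5, 399.5]
parts_dish 0.66 [280.5, 316.4, 349.4, 366.3]
parts_dish 0.47 [398.2, 361.9, 411.4, 378.5]
```

View pics/w0.png

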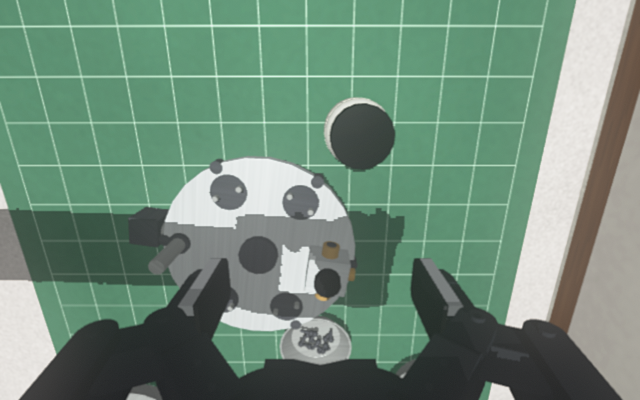

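Run:
```python
from h import *
im=cv2.imread('pics/w0.png');cv2.imwrite('pics/wc.png',cv2.resize(im[140:350,110:380],None,fx=2.9,fy=2.8,interpolation=3))
print('hub',px2z('wrist',[[258,255]],.06))
print('hub scene/side',px2z('side',[[330.0,202]],.06),px2z('scene',[[323,198]],.06))
print('posttop',px2z('wrist',[[156,267]],.105),'base',px2z('wrist',[[180,242]],.053))
print('cap',px2z('wrist',[[327,282]],.1))
print('jar',px2z('wrist',[[362,136]],.085),'dish',px2z('wrist',[[315,340]],.024))
print('box',px2z('wrist',[[131,210],[131,243],[165,209]],.03))
```

```text
hub [[ 0.55566724 -0.08941717  0.06      ]]
hub scene/side [[ 0.55280471 -0.08242492  0.06      ]] [[ 0.55241144 -0.08613794  0.06      ]]
posttop [[ 0.46590002 -0.07823853  0.105     ]] base [[ 0.4674545  -0.07691261  0.053     ]]
cap [[ 0.63173972 -0.09811396  0.1       ]]
jar [[0.66279027 0.04461988 0.085     ]] dish [[ 0.61784786 -0.23919927  0.024     ]]
box [[ 0.40470685 -0.04712082  0.03      ]
 [ 0.39675456 -0.08952124  0.03      ]
 [ 0.44459015 -0.04587451  0.03      ]]
```

View pics/wc.png

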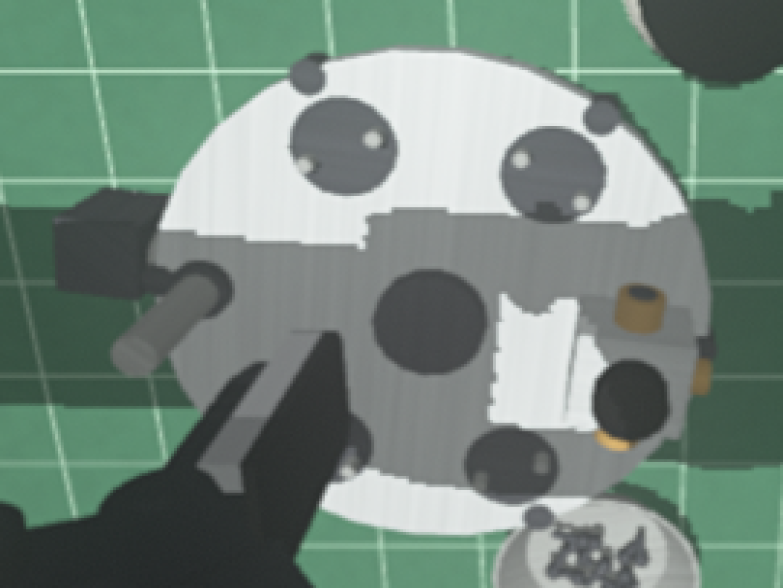

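Wrist picture: hub at (258,255), post top (156,267), valve cap (327,282), jar (362,136), small dish (315,340). Candidates for the dish are these scene-camera pixels:
- (259,185): 0.10 m across and 0.17 m from the axis.
- (293,107): 0.12 m across.
- (186,203): 0.13 m across.

I choose the smallest, the first one. It is checked in the crop, beside the table on the -y side. The table must therefore turn clockwise seen from above, with the post pushed toward +y.

```bash
python3 -m creep '[[0,0,0,-0.0203,-0.0272,0,0],[0,0,0,-0.0203,-0.0272,0,0],[0,0,0,-0.0203,-0.0272,0,0],[0,0,0,-0.0203,-0.0272,0,0],[0,0,0,-0.0203,-0.0272,0,0],[0,0,0,-0.0203,-0.0272,0,0],[0,0,6.5,0,0,0,0],[0,0,0,0,0,0,0],[0,0,0,0,0,0,0]]'
python3 - <<'E'
from h import *
cv2.imwrite('pics/w1.png',manip.grab_frame('wrist'));cv2.imwrite('pics/s1.png',manip.grab_frame('side'))
E
```

```text
time: 1.4
tool_pos: [0.4619, -0.1219, 0.2089]
tool_rot: [0.0, 0.745, 0.667, 0.0]
contact_force: [0.2, 1.3, 0.9]
gripper_width: 0.0
```

View pics/w1.png

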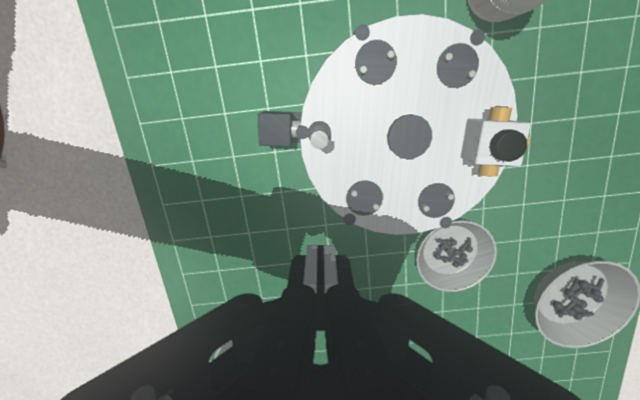

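View pics/s1.png

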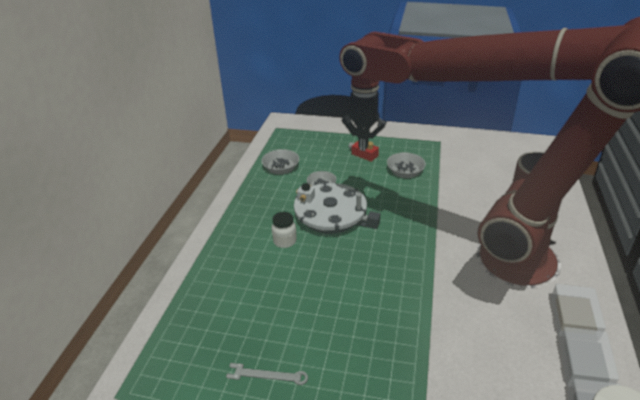

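```bash
python3 - <<'E'
from h import *
A=px2z('wrist',[[410,137]],.06)[0];P=px2z('wrist',[[319,140]],.105)[0];V=px2z('wrist',[[509,145]],.1)[0]
print(A,P,V)
for q in (P,V): d=(q-A)[:2];print(np.hypot(*d),np.degrees(np.arctan2(d[1],d[0])))
print('dish',px2z('wrist',[[457,255]],.024))
print('side post',px2z('side',[[359,195]],.105))
E
python3 -m creep '[[0,0,0,0,0,0.0335,0],[0,0,0,0,0,0.0335,0],[0,0,0,0,0,0.0335,0],[0,0,0,0,0,0.0335,0],[0,0,0,0,0,0,0],[0,0,0,0,0,0,0]]'
python3 - <<'E'
from h import *
cv2.imwrite('pics/w2.png',manip.grab_frame('wrist'))
E
```

```text
[ 0.55476539 -0.09091475  0.06      ] [ 0.46604651 -0.07793844  0.105     ] [ 0.62956675 -0.10103625  0.1       ]
0.08966283992605698 171.67873689957017
0.07548303757717545 -7.705979861680893
dish [[ 0.61928091 -0.24858699  0.024     ]]
side post [[ 0.46384998 -0.07178795  0.105     ]]
time: 2.0
tool_pos: [0.4606, -0.1206, 0.0729]
tool_rot: [-0.002, 0.745, 0.667, -0.001]
contact_force: [-0.4, 0.4, 0.8]
gripper_width: -0.004
```

View pics/w2.png

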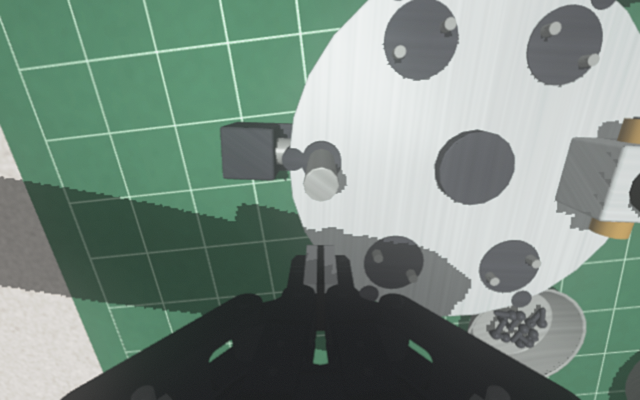

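```bash
python3 -m creep '[[0,0,0,0.010,0,0,0],[0,0,0,0.008,0,0,0],[0,0,0,0.005,0,0,0],[0,0,3,0.0047,-0.001,0,0],[0,0,3,0.0047,-0.001,0,0],[0,0,3,0.0047,-0.001,0,0]]'; python3 -m creep '[[0,0,3,0.0047,-0.001,0,0],[0,0,3,0.0047,-0.001,0,0],[0,0,3,0.0047,-0.001,0,0],[0,0,3,0.0047,-0.001,0,0],[0,0,0,0,0,0,0]]'
python3 - <<'E'
from h import *
cv2.imwrite('pics/w3.png',manip.grab_frame('wrist'))
E
```

```text
time: 2.55
tool_pos: [0.4647, -0.0935, 0.0773]
tool_rot: [0.01, 0.796, 0.606, -0.007]
contact_force: [-4.8, -35.6, -2.5]
gripper_width: -0.0
time: 2.97
tool_pos: [0.4679, -0.0693, 0.0769]
tool_rot: [0.005, 0.855, 0.518, -0.001]
contact_force: [0.2, -9.9, -1.1]
gripper_width: -0.002
```

View pics/w3.png

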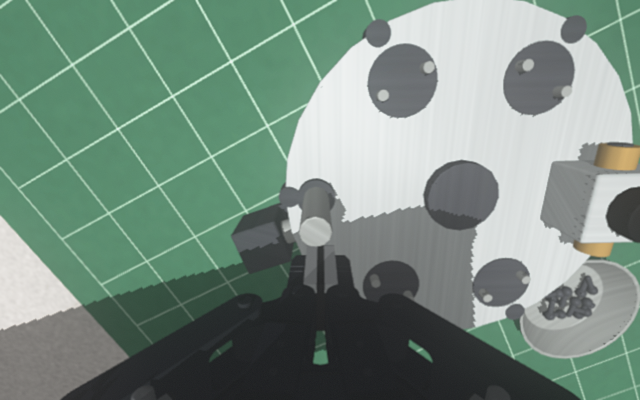

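Post rides on the finger tips, table about 19° round, holding force 10 N. I'll continue along the arc.

```bash
python3 -m creep '[[0,0,3,0.0047,-0.001,0,0],[0,0,3,0.0047,-0.001,0,0],[0,0,3,0.0047,-0.001,0,0],[0,0,3,0.0047,-0.001,0,0],[0,0,3,0.0047,-0.001,0,0],[0,0,0,0,0,0,0]]'
python3 - <<'E'
from h import *
cv2.imwrite('pics/w4.png',manip.grab_frame('wrist'))
E
```

```text
time: 3.52
tool_pos: [0.4765, -0.0438, 0.0764]
tool_rot: [0.002, 0.916, 0.402, 0.001]
contact_force: [0.3, 0.1, -0.3]
gripper_width: 0.001
```

View pics/w4.png

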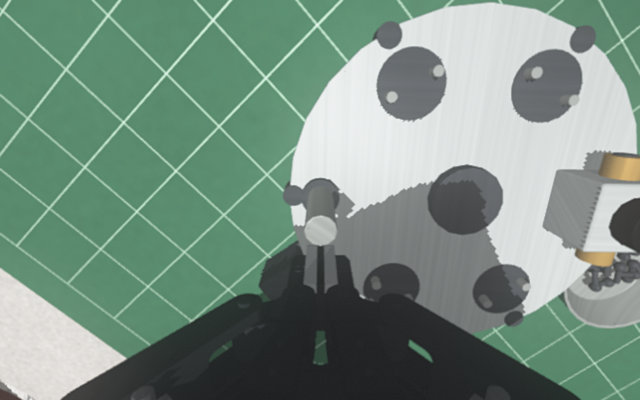

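```bash
python3 -m creep '[[0,0,3,0.0047,-0.001,0,0],[0,0,3,0.0047,-0.001,0,0],[0,0,3,0.0047,-0.001,0,0],[0,0,3,0.0047,-0.001,0,0],[0,0,0,0,0,0,0],[0,0,0,0,0,0,0]]'
python3 - <<'E'
from h import *
cv2.imwrite('pics/w5.png',manip.grab_frame('wrist'))
E
```

```text
time: 4.07
tool_pos: [0.4866, -0.0269, 0.0752]
tool_rot: [-0.0, 0.952, 0.306, 0.001]
contact_force: [-0.1, -0.2, 0.5]
gripper_width: -0.001
```

View pics/w5.png

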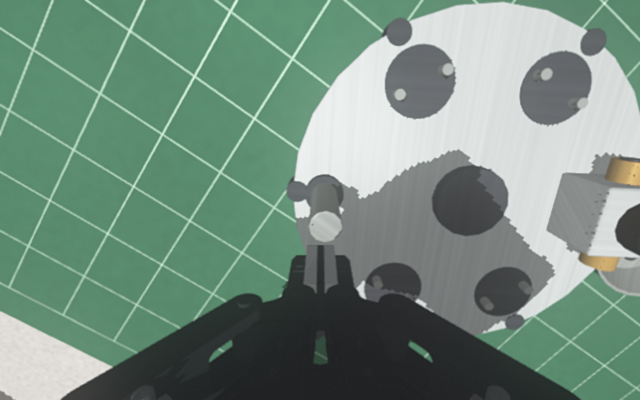

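```bash
python3 -m creep '[[0,0,0,0,0,0,0],[0,0,0,0,0,0,0],[0,0,0,0,0,0,0],[0,0,0,0,0,0,0],[0,0,0,0,0,0,0],[0,0,0,0,0,0,0]]'
python3 - <<'E'
from h import *
cv2.imwrite('pics/w6.png',manip.grab_frame('wrist'))
E
```

```text
time: 4.62
tool_pos: [0.4862, -0.0276, 0.0746]
tool_rot: [-0.0, 0.952, 0.305, -0.0]
contact_force: [-0.5, 0.3, 0.4]
gripper_width: 0.001
```

View pics/w6.png

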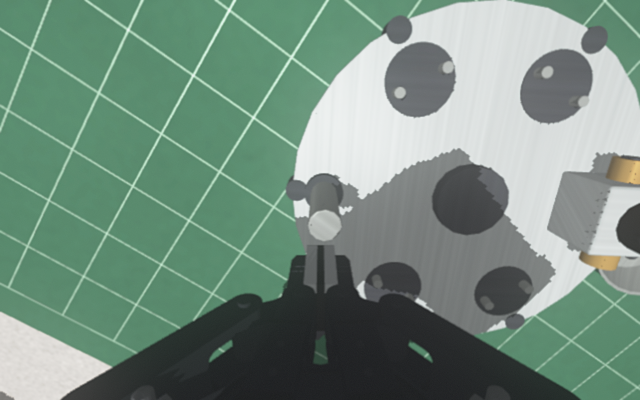

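```bash
cat > m.py <<'E'
from h import *
import sys
h,p=[float(v) for v in sys.argv[1].split(',')],[float(v) for v in sys.argv[2].split(',')]
A=px2z('wrist',[h],.06)[0];P=px2z('wrist',[p],.105)[0]
d=(P-A)[:2];print(A,P,np.hypot(*d),np.degrees(np.arctan2(d[1],d[0])))
d=P[:2]-np.array([.555,-.0905]);print(np.degrees(np.arctan2(d[1],d[0])))
E
python3 m.py 470,200 324,225
```

```text
[ 0.5546706  -0.08957311  0.06      ] [ 0.50553409 -0.01591132  0.105     ] 0.0885463482858545 123.70549475559464
123.5516423304744
```

Run:
```python
from h import *
a=manip.grab_frame('scene');b=manip.grab_frame('side')
cv2.imwrite('pics/sc7.png',cv2.resize(a[80:300,140:400],None,fx=3,fy=2.7,interpolation=3))
cv2.imwrite('pics/sd7.png',cv2.resize(b[110:260,240:440],None,fx=4,fy=4,interpolation=3))
```

```text
(no output)
```

View pics/sc7.png

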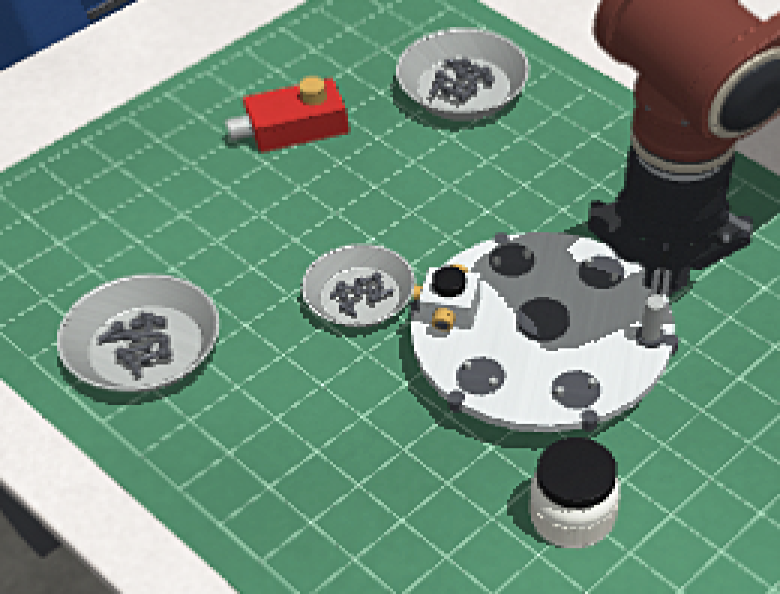

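View pics/sd7.png

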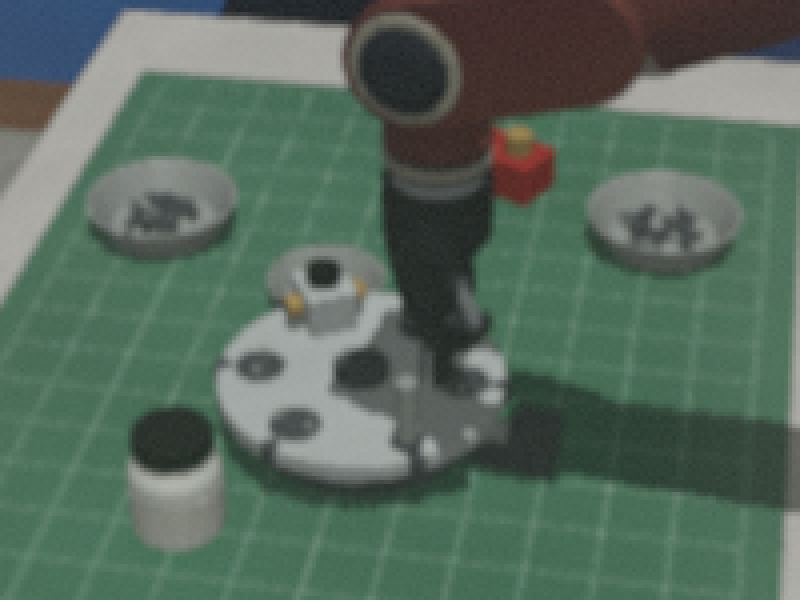

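The table rests at about 48° with nothing in the way and no contact force, so it has not yet clicked home. I'll keep pushing gently.

```bash
python3 -m creep '[[0,0,1.5,0.0024,-0.0005,0,0],[0,0,1.5,0.0024,-0.0005,0,0],[0,0,1.5,0.0024,-0.0005,0,0],[0,0,0,0,0,0,0],[0,0,0,0,0,0,0]]'
python3 - <<'E'
from h import *
cv2.imwrite('pics/w8.png',manip.grab_frame('wrist'))
E
```

```text
time: 5.18
tool_pos: [0.4914, -0.0222, 0.0746]
tool_rot: [-0.0, 0.964, 0.268, 0.0]
contact_force: [0.2, -0.4, -0.5]
gripper_width: 0.002
```

View pics/w8.png

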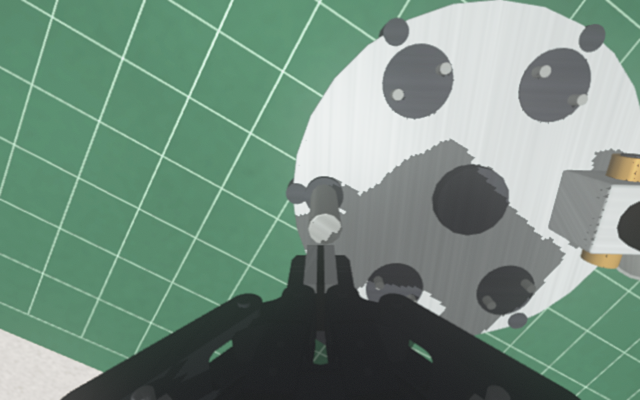

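```bash
python3 m.py 470,200 324,228; python3 -m creep '[[0,0,1.5,0.0024,-0.0005,0,0],[0,0,1.5,0.0024,-0.0005,0,0],[0,0,1,0.0016,-0.0003,0,0],[0,0,0,0,0,0,0],[0,0,0,0,0,0,0],[0,0,0,0,0,0,0]]'
python3 - <<'E'
from h import *
cv2.imwrite('pics/w9.png',manip.grab_frame('wrist'))
E
```

```text
[ 0.55481404 -0.0894106   0.06      ] [ 0.51025654 -0.01293402  0.105     ] 0.08851009502046348 120.22633372838959
119.97823361619697
time: 5.73
tool_pos: [0.4962, -0.018, 0.0746]
tool_rot: [-0.0, 0.972, 0.234, -0.0]
contact_force: [-0.0, -0.2, -0.3]
gripper_width: 0.0
```

View pics/w9.png

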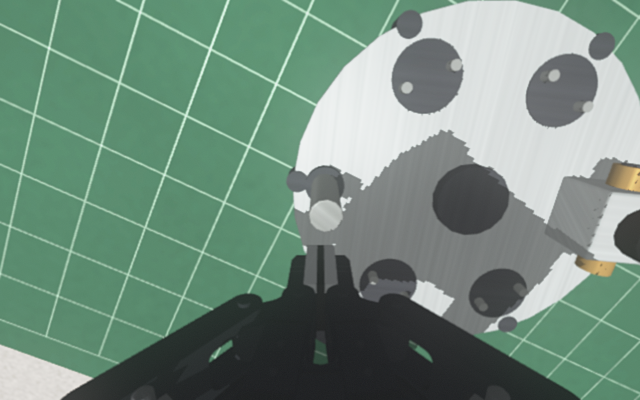

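```bash
python3 m.py 470,200 327,215; python3 -m creep '[[0,0,0,-0.02,0,0,0],[0,0,0,-0.02,0,0,0],[0,0,0,0,0,-0.035,0],[0,0,0,0,0,-0.035,0],[0,0,0,0,0,-0.035,0],[0,0,0,0,0,-0.03,0],[0,0,0,0,0,0,0],[0,0,0,0,0,0,0]]'
python3 - <<'E'
from h import *
for n in ['wrist','scene']: cv2.imwrite(f'pics/{n}10.png',manip.grab_frame(n))
E
```

```text
[ 0.55478832 -0.08948256  0.06      ] [ 0.52209083 -0.00832527  0.105     ] 0.08749647074637981 111.9440339254775
111.82501767232601
time: 6.45
tool_pos: [0.462, -0.0365, 0.2123]
tool_rot: [0.001, 0.972, 0.234, 0.002]
contact_force: [0.3, 0.2, -0.7]
gripper_width: -0.001
```

View pics/wrist10.png

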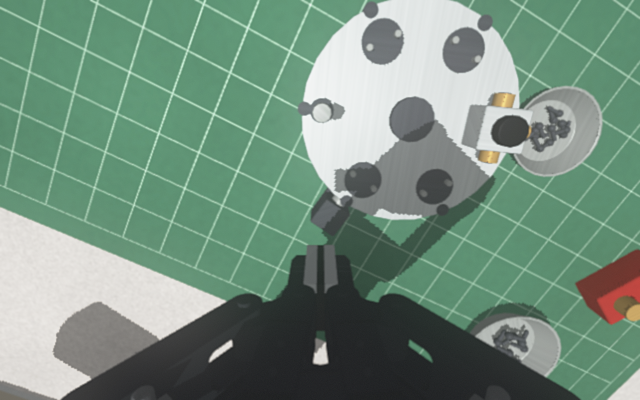

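View pics/scene10.png

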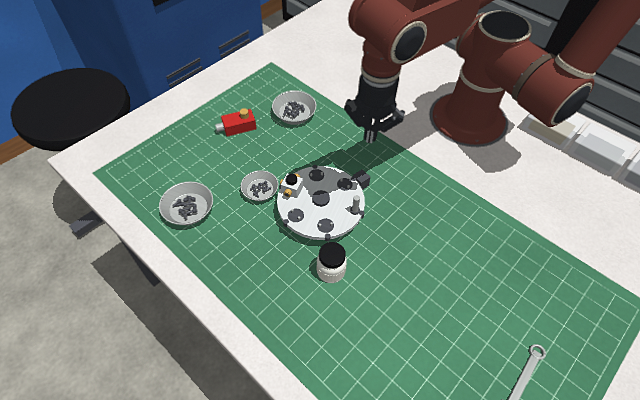

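The table is home with the post at 112°, which is 60° from its start, and the box's pin lines up with a notch on the rim. The valve body faces the small dish: cap at (510,130) and dish at (557,130) in the wrist picture. The dish (259,186) and jar (331,262) are unmoved in the scene picture.

```bash
python3 m.py 412,119 322,111
python3 - <<'E'
from h import *
a=cv2.imread('pics/scene0.png').astype(int);b=cv2.imread('pics/scene10.png').astype(int)
for n,(x0,y0,x1,y1) in dict(dish=(238,166,272,206),jar=(312,242,350,285)).items(): print(n,abs(a-b)[y0:y1,x0:x1].mean())
print(manip.job_done())
E
```

```text
[ 0.55158121 -0.08888777  0.06      ] [ 0.52047502 -0.00674871  0.105     ] 0.08783177319566464 110.74175403100676
112.40303260824494
dish 5.545098039215686
jar 3.9767441860465116
the job is handed in; nothing more can be done
None
```

The index table is one station round, clockwise seen from above, with the valve body in front of the smallest dish of screws. I pushed the post along its arc with the shut fingers, then backed off and rose clear. The job is handed in at about 6.5 s of the 29 s allowed.

- **Table position:** the post went from about 172° to about 112°, so 60° within 1–2°. It jumped ahead of the fingers at the end of the push, and it read the same after the arm withdrew. One of the two final readings gave 110.7°, because it used a slightly different hub position.
- **Dish and jar:** both are at the same pixels in the scene picture before and after. The picture difference there was small but not zero (about 4–6 grey levels).
- **Forces:** the highest wrist force I read was about 36 N, on the fingers while leaving the first detent. I only read the force at the end of each move, so a short higher peak could have been missed. It was near zero at the end.
- **Did not go as described:** the table did not run on by itself past half way. It stopped at about 48° with no contact force, and I nudged it on to about 55° before it clicked home.

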